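Swap the V-rests of an alignment jig and seat the sight tube

TASK

The two V-rests on the grey alignment jig stand on each other's steel shoes: swap them, parking one on any free spot on the way, so that the low wide-V rest stands square on the shoe next to the collimator and the tall narrow-V rest square on the other shoe. Then lift the black sight tube from its wooden cradle and lay it level in both V's, its wide bell towards the collimator and its middle midway between the shoes, and last set the hold-down saddle astride the tube at its middle. Leave the pump dispenser and the tape roll where they are.

Things in the scene. Friction and masses are not known exactly. Their poses are not given: they have to be found in the camera images.
- jig: Fixed grey jig plate 376 x 104 x 10 mm; origin at its underside (z = 0) midway between the shoes, x along it to the collimator, z up. The collimator is a fixed black cylinder along x, 67 mm across, front face at x = +168 mm, top 112 mm high. The flat plate top between the shoes can park a rest. The seated tube's middle lies over this origin, axis 75 mm above the bench.
- front_shoe: Steel shoe plate next to the collimator, 60 (x) x 87 (y) x 3 mm, fixed on the jig plate square to it at about x = +85 mm of the jig; origin at the centre of its underside, so a rest on it stands 3 mm above the origin (13 mm above the bench). Lips 3 mm high along its two edges at y = +-40 mm leave 75 mm between them. Place of the low wide-V rest.
- rear_shoe: The same kind of shoe at the end away from the collimator, at about x = -85 mm of the jig. Place of the tall narrow-V rest.
- low_rest_mid (a point): Low aluminium V-rest with dark lining, 40 (x, along the V) x 60 (y) x 45 mm high, V mouth 54 mm wide, 0.22 kg. The point is its centre, 22.6 mm above its foot; the same either way round in x. It starts on the rear shoe (the wrong one). It takes the 62 mm bell, with the tube's axis 62 mm above the rest's foot.
- tall_rest_mid (a point): Tall aluminium V-rest with dark lining, 40 (x, along the V) x 60 (y) x 59 mm high, V mouth 31 mm wide, 0.22 kg. The point is its centre, 29.6 mm above its foot; the same either way round in x. It starts on the front shoe (the wrong one). It takes the 26 mm tube, with its axis 62 mm above the rest's foot.
- tube_mid (a point): Black stepped round tube, 0.3 kg; the point, on its axis, is its middle (it balances within 5 mm of it), x runs to the bell (roll is free). Along x: eyepiece 38 mm across from -154 to -130 mm, thin tube 26 mm across to +35, flare, bell 62 mm across from +55 to +140. Starts level in a fixed wooden cradle (260 x 90 x 8 mm board, V supports at x = +85 and -105), axis 50 mm above the bench.
- saddle_lug (a point): Hold-down saddle: yoke with two steel cheeks and a flat lug on top, standing on its cheeks; 36 (x, along the tube it straddles) x 66 (y) x 100 mm high, 0.25 kg. Lug 28 (x) x 14 (y) mm, 33 mm above the yoke; the point is in it, 12 mm below its top, 88 mm above the feet. Gap between the cheeks 42 mm, ending in an inverted V; seated, the point is 48 mm above the tube's axis.
- dispenser_mid (a point): White pump dispenser bottle with a steel dish on top, 66 mm across, 136 mm high; the point is at its centre. A bystander: leave it alone.
- tape_mid (a point): Roll of paper tape lying flat, 68 mm across, 19 mm high; the point is at its centre. A bystander: leave it alone.
There are look-alikes about, which are no part of the job. Leave any green look-alike of the part that bears tall_rest_mid alone.

How it is judged:
By the outcome, as a careful person would: the job done as asked, in the order asked, and still so for the second after the job is handed in, with the robot touching nothing.
It also fails if it takes over 96 s, if anything falls off the work surface, if the arm or the gripper's body presses on something with over 40 N, if the wrist force passes 120 N, or if a joint passes its speed limit or range.

ROBOT

A 6-joint arm with a two-finger parallel gripper is mounted at the origin on a cart in front of the work surface, level with it; the furniture and walls round the work are solid. World frame = base frame: x ahead of the robot, y to its left, z up, the work surface at z = 0. Lengths are in mm, angles in rad, forces in N, time in s.
With the tool pointing down it reaches from about 300 to 825 mm from the base axis. Payload 5.4 kg.
Tool frame: the origin (TCP) lies midway between the tips of the shut fingers; the grasp point (between the pads) lies 19 mm behind it; z points along the fingers, y is the line along which they close (so a half turn about z gives the same grasp; the last joint's range is limited). The gripper opens to 92 mm and grips with 3 to 60 N. Pads are 20 mm wide; open, the fingers measure 128 mm over their backs; the gripper's body (75 mm by 189 mm) begins 69 mm behind the grasp point.
Start: joints at [1.005, 0.158, 1.597, -0, 1.386, -0.21], TCP at [200.305, 538.966, 214.601] pointing down, gripper open.
Joint ranges: [-2.91, 2.91], [-0.94, 2.29], [0.18, 2.7], [-1.29, 4.43], [0.17, 2.64], [-3, 3]. Speed limits (rad/s): [2.57, 2.57, 3.14, 3.14, 3.14, 3.14].

INTERFACE

Orientations are given as [roll, pitch, yaw] about the fixed x, y, z axes, in that order (R = Rz(yaw) Ry(pitch) Rx(roll)).
In Python, from workcell import monitor, cams, close_job gives the robot as it stands.
- The arm moves only by the tool step_arm, never from a script. Its argument "rows" is a list that holds one entry, the list of rows, each a list of 5 numbers: the opening, from -1 (shut) to 1 (fully open), so that 0 is half open, then the shift along the tool's x, y, z in cm, then the turn about the tool's z in degrees. In form: [[[claw, dx, dy, dz, spin], ...]]. A call has 1 to 12 rows; each row is the pose to reach, as a shift and turn from the pose commanded when the call began, along the tool's axes at that moment; what a row does not reach only later rows make up. A row lasts 1/12 s, in which the tool goes at most 41.7 mm and 7.16 degrees, less where a joint would pass 70% of its speed; a pose out of reach is approached as far as the arm can. A call with a gripper value outside its range is refused whole. The fingers move at their own pace and stop on an object; "newtons" is the grip in N (left out, the last holds). Time passes only in rows, so rows that repeat a pose let the fingers close. It gives the time, the measured TCP pose, the force, the opening and the grip force at its end, in the units of the state.
- monitor.get_obs(): the state, without advancing time (a new reading comes with each control period).
- cams.camera(name): name is "side" or "top"; returns (picture, depth): 480x640x3 uint8, red, green, blue; 480x640 float32, mm along the optical axis (not along the pixel's ray), 0 where there is no reading.
- cams.camera_params(name): a dict with "fx", "fy", "cx", "cy" (pixels), "world_from_camera" (4x4, takes a point from camera to world coordinates). Camera axes: x right, y down, z forward; pixel columns grow to the right and rows downward; lengths in mm; the calibration is good to about 2 mm. A picture is of the moment at which its call begins. camera_params takes no time and is no camera call.
- close_job(): hands the job in; it is judged then, once.
Trained networks look in the newest picture that a camera, given by its name, has taken for a name from the list of things; names that differ only in an ending like _2 or _b are one class to them, and where a whole thing is asked for, a point or a joint stands for the part that bears it (a point fixed in the world has none). Each returns a list of dicts, best first, with "conf" (0 to 1); they miss things now and then, are a little off and sometimes report something else, mostly with a low value. They report only what shows in the picture. A call takes as long as a camera call. They do not tell look-alikes from the thing itself.
- cams.recognise(thing, camera): "centre" ([row, column] in pixels, amid what is visible of it).
- cams.trace(thing, camera): "mask" (480x640 bool, what is visible of it) and "centre" ([row, column] in pixels, amid what is visible of it).
- cams.pinpoint(thing, camera): "centre" ([row, column] in pixels: a listed point, or the origin of a listed thing).
The state is a dict: "time": time; "qpos": joint angles; "qvel": joint speeds; "joint_efforts": joint torques, N m; "tool_pos": TCP position; "tcp_rot": TCP orientation; "contact_force": force on the tool from outside, world axes, zero at the start; "moment": the same for the moment, N m; "opening": finger opening in mm; "finger_force": force on a finger pad.
Only numpy, scipy, OpenCV 4.12 (cv2) and the standard library are available. Lean on these libraries where they do the work, as an engineer would, in place of code of your own. Each camera call takes 0.05 s, during which the arm holds its last target. There are 200 camera calls.

## Working session

There is one attempt and no reset: what is moved stays moved. The work goes in short steps, Python scripts to look and compute and a tool call to move; the robot and the scene stay as the last step left them, time stands still between calls to the robot, and variables do not carry over. Pictures are saved under pics/ and viewed, at most 14 in all, crops included, and the job is handed in when it is done.

Besides the shell and the picture viewer there is one more tool, called by a JSON object that holds its "api" and its "payload". step_arm: Moves the arm, as the interface text tells. Its arguments: {"type":"object","properties":{"rows":{"type":"array"},"newtons":{"type":"number"}},"required":["rows"]}

```bash
mkdir -p pics; ls; python3 - <<'E'
from workcell import monitor,cams
import cv2,numpy as np
print(monitor.get_obs())
for n in("side","top"):
    im,d=cams.camera(n); cv2.imwrite(f"pics/{n}0.png",im[:,:,::-1])
    np.savez(f"pics/{n}0.npz",im=im,d=d)
    p=cams.camera_params(n);print(n,p)
E
```

```text
pics
{'time': 0.0, 'qpos': array([ 1.00491541e+00,  1.59072567e-01,  1.59821598e+00, -2.57968290e-05,
        1.38618539e+00, -2.10114596e-01]), 'qvel': array([ 1.20048075e-03, -3.30213261e-06,  1.05211125e-03, -1.75724957e-03,
       -3.70132716e-04, -8.20910509e-04]), 'joint_efforts': array([ 2.08348072e-03, -3.85560036e+01, -3.22111344e+01,  7.05295522e-02,
        3.77226050e-02, -1.44758715e-04]), 'tool_pos': array([199.9722799 , 538.44367151, 213.61384504]), 'tcp_rot': array([-3.13974745e+00, -3.67592093e-04,  2.78583075e+00]), 'contact_force': array([ 0.01586563, -1.20241185, -0.2225145 ]), 'moment': array([0.01485073, 0.01149082, 0.03009851]), 'finger_force': 0.0, 'opening': 92.11738857539179}
side {'fx': 457.9892371579807, 'fy': 457.9892371579807, 'cx': 324.94292109631203, 'cy': 239.79317561276994, 'world_from_camera': array([[-9.95813244e-01, -3.54561231e-02,  8.42546537e-02,
         4.71802500e+02],
       [-9.11734533e-02,  4.51662433e-01, -8.87518139e-01,
         7.70617829e+02],
       [-6.58670948e-03, -8.91484105e-01, -4.53004090e-01,
         4.95984246e+02],
       [ 0.00000000e+00,  0.00000000e+00,  0.00000000e+00,
         1.00000000e+00]])}
top {'fx': 458.49693464323025, 'fy': 458.49693464323025, 'cx': 326.66771426547854, 'cy': 240.60041040116394, 'world_from_camera': array([[ 1.71719564e-02, -9.78590184e-01,  2.05100894e-01,
         3.64675817e+02],
       [-9.99852121e-01, -1.69971240e-02,  2.61431528e-03,
        -8.56901711e+01],
       [ 9.27782050e-04, -2.05115456e-01, -9.78737344e-01,
         9.59567904e+02],
       [ 0.00000000e+00,  0.00000000e+00,  0.00000000e+00,
         1.00000000e+00]])}
```

View pics/top0.png

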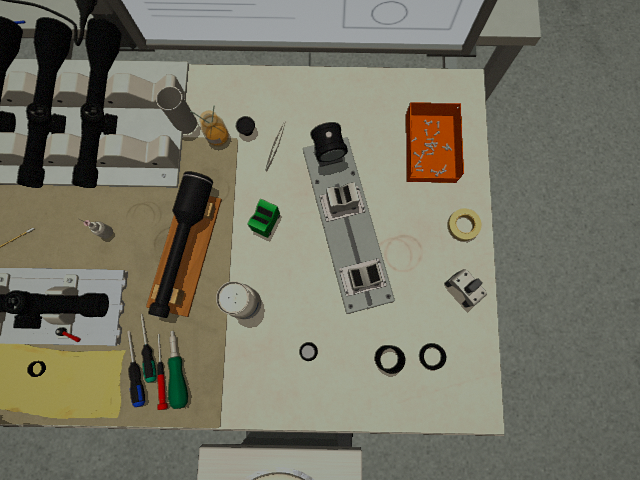

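View pics/side0.png

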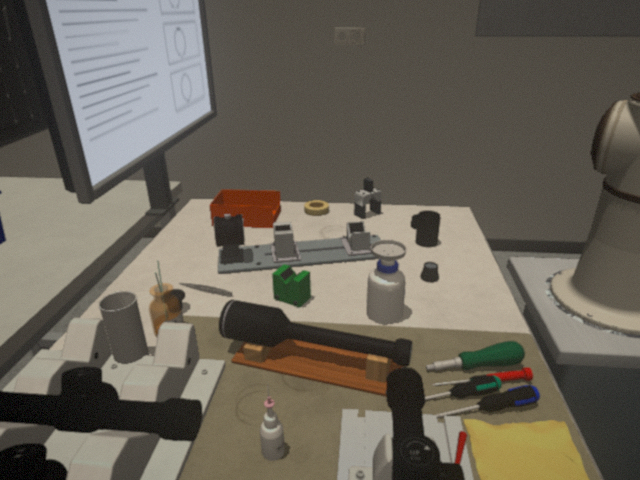

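```bash
cat > h.py <<'E'
from workcell import monitor,cams
import cv2,numpy as np
np.set_printoptions(precision=1,suppress=True)
def ray(n,rc):
    p=cams.camera_params(n);T=p["world_from_camera"]
    v=T[:3,:3]@np.array([(rc[1]-p["cx"])/p["fx"],(rc[0]-p["cy"])/p["fy"],1.]);return T[:3,3],v
def atz(n,rc,z):
    o,v=ray(n,rc);return o+v*(z-o[2])/v[2]
def cloud(n,d):
    p=cams.camera_params(n);T=p["world_from_camera"]
    r,c=np.indices(d.shape);P=np.stack([(c-p["cx"])/p["fx"]*d,(r-p["cy"])/p["fy"]*d,d],-1)
    return P@T[:3,:3].T+T[:3,3]
def tri(rt,rs):
    o1,v1=ray("top",rt);o2,v2=ray("side",rs)
    s=np.linalg.lstsq(np.c_[v1,-v2],o2-o1,rcond=None)[0]
    a=o1+v1*s[0];b=o2+v2*s[1];return (a+b)/2,np.linalg.norm(a-b)
E
python3 - <<'E'
from h import *
Z={"jig":0,"front_shoe":10,"rear_shoe":10,"low_rest_mid":35.6,"tall_rest_mid":42.6,"tube_mid":50,"saddle_lug":88,"dispenser_mid":68,"tape_mid":9.5}
for t,z in Z.items():
    for n in("top","side"):
        try:
            for h in cams.pinpoint(t,n)[:3]: print(t,n,round(h["conf"],2),np.array(h["centre"]),atz(n,h["centre"],z)[:2])
        except Exception as e: print(t,n,e)
E
```

```text
jig top 0.73 [237.1 350.5] [ 574.3 -134. ]
jig side 0.88 [252.2 325.4] [ 557.3 -139.3]
front_shoe top 0.68 [204.9 340.8] [ 642.6 -112.2]
front_shoe top 0.25 [196.9 342.5] [ 660.7 -115.7]
front_shoe side 0.78 [252.4 284.3] [ 646.7 -112.8]
front_shoe side 0.72 [237.9 285. ] [ 657.3 -184. ]
rear_shoe top 0.96 [275.6 361.8] [ 490.5 -157.6]
rear_shoe side 0.75 [246.6 358.7] [ 482.6 -153.5]
low_rest_mid top 0.64 [275.4 368.2] [ 487.7 -168.6]
low_rest_mid top 0.18 [235.7 348.3] [ 569.4 -127.7]
low_rest_mid side 0.78 [236.5 360.3] [ 479.7 -153.9]
tall_rest_mid top 0.61 [197.2 340.4] [ 649.8 -110.3]
tall_rest_mid top 0.56 [219.8 266.3] [598.5  42. ]
tall_rest_mid side 0.74 [285.9 292.2] [598.8  72.1]
tall_rest_mid side 0.62 [238.3 283.1] [ 648.7 -117.7]
tube_mid top 0.97 [243.5 179.7] [544.1 214. ]
tube_mid side 0.83 [334.2 307.7] [552.  216.4]
tube_mid side 0.48 [251.5 288.1] [625.2 -44.5]
saddle_lug top 0.96 [282.1 472. ] [ 471.3 -361.8]
saddle_lug top 0.66 [240.1 350.1] [ 549.1 -128.9]
saddle_lug top 0.61 [278.1 366.4] [ 475.5 -160.5]
saddle_lug side 0.86 [180.5 367.6] [ 467.1 -380.8]
dispenser_mid top 0.74 [299.5 241.5] [432.3  79.4]
dispenser_mid side 0.76 [286.9 388.1] [427.3 101. ]
tape_mid top 0.81 [220.1 468.7] [ 613.8 -386. ]
tape_mid side 0.64 [207.1 315.8] [ 605.1 -376.7]
```

The top picture shows the jig from the collimator (327,140) down to (370,305). The tall rest is at (342,198), the low rest at (365,276), the tube in its cradle at (180,243) with the bell up, and the saddle at (466,288). The tall-rest look-alike is green at (264,218), so the tall rest meant is the grey one on the front shoe. Next I measure yaw and position from depth.

```bash
python3 - <<'E'
from h import *
out=[]
for n in("top","side"):
    f=np.load(f"pics/{n}0.npz");P=cloud(n,f["d"]);P[f["d"]==0]=np.nan
    def rect(name,c,r,z0,z1):
        m=(np.hypot(P[...,0]-c[0],P[...,1]-c[1])<r)&(P[...,2]>z0)&(P[...,2]<z1)
        q=P[m].astype(np.float32)
        if len(q)<8: print(n,name,len(q));return q
        b=cv2.minAreaRect(q[:,:2].copy());print(n,name,len(q),"c",np.array(b[0]),"size",np.array(b[1]),"ang %.1f"%b[2],"zmed %.1f max %.1f"%(np.median(q[:,2]),q[:,2].max()));return q
    rect("bench",(560,-250),40,-20,20)
    rect("jigplate",(566,-136),210,6,20)
    rect("lowtop",(482,-160),55,49,70);rect("lowall",(482,-160),55,24,70)
    rect("talltop",(648,-113),55,60,85);rect("tallall",(648,-113),55,24,85)
    rect("sadlug",(467,-370),60,90,115);rect("sadall",(467,-370),60,40,70);rect("sadyoke",(467,-370),60,58,72)
    q=rect("tube",(548,214),165,48,100)
    rect("thin",(520,208),40,58,100)
    rect("colli",(730,-90),60,60,130)
    rect("green",(598,50),60,40,80);rect("disp",(430,90),60,100,160)
# crops
a=cv2.imread("pics/top0.png");s=cv2.imread("pics/side0.png")
A=cv2.resize(a[110:320,290:500],(600,600),interpolation=cv2.INTER_CUBIC)
cv2.imwrite("pics/c1.png",A)
E
```

```text
top bench 1083 c [ 560.  -249.8] size [78.8 78.4] ang 58.6 zmed 0.4 max 6.2
top jigplate 6242 c [ 597.8 -134.8] size [362.3 381.6] ang 28.7 zmed 10.9 max 20.0
top lowtop 282 c [ 486. -160.] size [39.9 60. ] ang 15.1 zmed 55.0 max 61.6
top lowall 658 c [ 484.7 -160.4] size [42.7 60.1] ang 15.2 zmed 46.5 max 61.6
top talltop 541 c [ 648.  -113.4] size [42.1 60.5] ang 13.7 zmed 71.0 max 77.5
top tallall 748 c [ 647.3 -113.4] size [43.2 60.8] ang 13.2 zmed 68.1 max 77.5
top sadlug 121 c [ 465.1 -362.9] size [14.  27.6] ang 41.1 zmed 99.6 max 104.3
top sadall 567 c [ 465.6 -363.6] size [66. 38.] ang 40.7 zmed 66.2 max 69.9
top sadyoke 524 c [ 465.5 -363.4] size [66.  37.9] ang 41.2 zmed 66.7 max 71.8
top tube 3076 c [545.8 188.1] size [268.9 283.1] ang 35.1 zmed 64.2 max 85.7
top thin 380 c [522.6 220. ] size [23.1 78.7] ang 78.4 zmed 62.1 max 67.1
top colli 1048 c [756.3 -82.8] size [61.  66.3] ang 16.5 zmed 100.2 max 114.9
top green 625 c [604.9  49.4] size [41. 61.] ang 66.1 zmed 57.1 max 63.5
top disp 878 c [430.7  83.6] size [59.3 57.7] ang 7.4 zmed 128.5 max 139.5
side bench 349 c [
[... 380 characters left out ...]
ide tallall 604 c [ 648.2 -111.6] size [43.7 63.2] ang 14.9 zmed 60.9 max 73.8
side sadlug 48 c [ 467.3 -361.8] size [15.6 31.8] ang 31.9 zmed 97.4 max 100.2
side sadall 312 c [ 468.2 -361.5] size [67.8 40.7] ang 41.0 zmed 58.9 max 69.9
side sadyoke 170 c [ 467.7 -361.3] size [63.2 38.7] ang 37.8 zmed 65.7 max 71.8
side tube 5091 c [530.8 156.2] size [186.9 294.7] ang 78.3 zmed 62.4 max 100.0
side thin 416 c [522.3 221.9] size [20.1 77.3] ang 79.3 zmed 61.6 max 64.0
side colli 759 c [756.2 -78.5] size [59.7 61.5] ang 15.9 zmed 91.8 max 113.7
side green 623 c [605.4  50.1] size [43.5 61.2] ang 66.6 zmed 52.9 max 60.5
side disp 823 c [430.8  83.9] size [60.6 58.7] ang 55.8 zmed 127.6 max 136.9
```

View pics/c1.png

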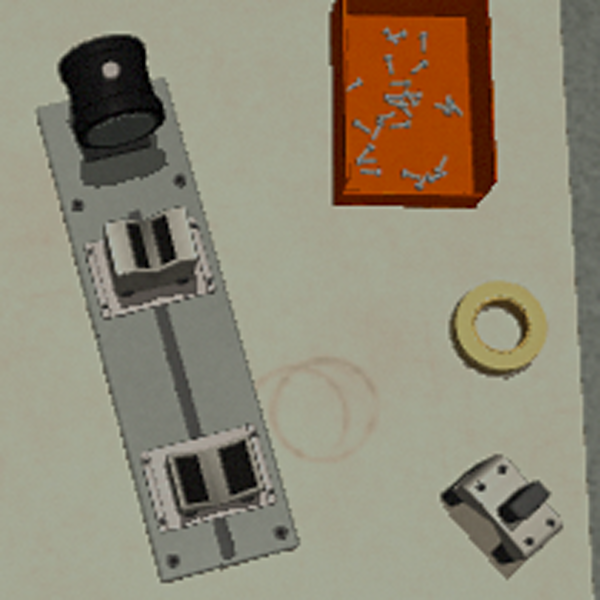

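```bash
python3 - <<'E'
from h import *
from scipy.optimize import least_squares
f=np.load("pics/top0.npz");im=f["im"];P=cloud("top",f["d"])
p=cams.camera_params("top")
# ortho image at z=10 : 1 px = .5 mm, u along yaw 16
def ortho(n,im,z,c,yaw,hu,hv,s=2):
    p=cams.camera_params(n);T=np.linalg.inv(p["world_from_camera"])
    u,v=np.meshgrid(np.arange(-hu,hu,1/s),np.arange(hv,-hv,-1/s))
    X=np.stack([c[0]+u*np.cos(yaw)-v*np.sin(yaw),c[1]+u*np.sin(yaw)+v*np.cos(yaw),0*u+z],-1)
    q=X@T[:3,:3].T+T[:3,3]
    return cv2.remap(im,(q[...,0]/q[...,2]*p["fx"]+p["cx"]).astype(np.float32),(q[...,1]/q[...,2]*p["fy"]+p["cy"]).astype(np.float32),cv2.INTER_LINEAR)
o=ortho("top",im,10,(566,-136),np.radians(15.5),200,75)
g=cv2.GaussianBlur(cv2.cvtColor(o,cv2.COLOR_RGB2GRAY),(5,5),0).astype(float)
# plate edges in v: strongest gradient near v=+-52
gy=np.gradient(g,axis=0)
for nm,lo,hi,sg in(("v+",35,70,-1),("v-",-70,-35,1)):
    pts=[]
    for c in range(60,740,10):
        rows=np.arange(int((75-hi)*2),int((75-lo)*2)); k=rows[np.argmax(sg*gy[rows,c])];pts.append((c/2-200,75-k/2))
    pts=np.array(pts)
    for _ in range(4):
        k=np.polyfit(*pts.T,1);r=pts[:,1]-np.polyval(k,pts[:,0]);pts=pts[abs(r)<max(1.5,np.std(r)*1.5)]
    print(nm,"offset at u=0 %.1f slope deg %.2f n %d"%(k[1],np.degrees(np.arctan(k[0])),len(pts)))
gx=np.gradient(g,axis=1);e=[]
for r in range(50,250,10):
    cs=np.arange(0,60);e.append(cs[np.argmax(-gx[r,cs])]/2-200)
print("rear end u",np.array(e))
cv2.imwrite("pics/o.png",np.vstack([o[:,:,::-1],ortho("side",np.load("pics/side0.npz")["im"],10,(566,-136),np.radians(15.5),200,75)[:,:,::-1]]))
# tube: cylinder fit on both clouds
for n in("top","side"):
    f=np.load(f"pics/{n}0.npz");P=cloud(n,f["d"]).reshape(-1,3)
    a=np.radians(75);d0=np.array([np.cos(a),np.sin(a)])
    for nm,u0,u1,R in(("thin",-60,25,13),("bell",65,130,31)):
        # initial axis from pixels later; iterate
        c=np.array([545.,216.]);yaw=np.radians(-17)
        Q=P[(P[:,2]>53)&(P[:,2]<90)]
        def uv(c,yaw,Q):
            d=Q[:,:2]-c;return d@[np.cos(yaw),np.sin(yaw)],d@[-np.sin(yaw),np.cos(yaw)]
        v0=0
        for it in range(6):
            u,v=uv(c,yaw,Q);q=Q[(u>u0)&(u<u1)&(abs(v-v0)<R+8)]
            def res(x):
                u,v=uv(c,x[0],q);return np.hypot(v-x[1],q[:,2]-x[2])-R
            s=least_squares(res,[yaw,v0,50],loss="soft_l1");yaw,v0=s.x[:2]
        print(n,nm,len(q),"yaw %.2f v0 %.1f z %.1f"%(np.degrees(yaw),v0,s.x[2]),"pt",c+v0*np.array([-np.sin(yaw),np.cos(yaw)]))
E
```

```text
v+ offset at u=0 52.6 slope deg 0.07 n 63
v- offset at u=0 -52.6 slope deg 0.09 n 46
rear end u [-187.5 -193.  -190.5 -185.5 -189.5 -199.  -199.  -199.  -199.  -195.5
 -198.  -190.5 -189.5 -196.5 -199.5 -191.  -193.5 -198.  -196.5 -194.5]
top thin 541 yaw -11.49 v0 0.3 z 50.5 pt [545.1 216.3]
top bell 942 yaw -11.66 v0 0.2 z 50.7 pt [545.  216.2]
side thin 692 yaw -11.59 v0 -0.3 z 49.7 pt [544.9 215.7]
side bell 1237 yaw -11.41 v0 -1.2 z 49.9 pt [544.8 214.8]
```

View pics/o.png

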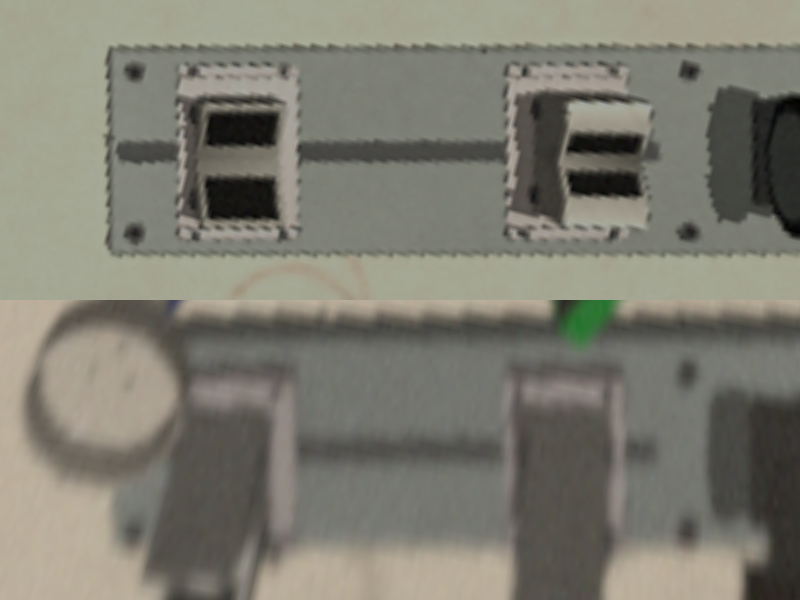

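```bash
cat >> h.py <<'E'
def delta(cur,tgt):
    "cur,tgt = x,y,z mm, yaw deg; returns dx,dy,dz cm, spin deg in cur tool axes"
    a=np.radians(cur[3]);d=np.subtract(tgt[:3],cur[:3])/10
    return np.round([d[0]*np.cos(a)+d[1]*np.sin(a),d[0]*np.sin(a)-d[1]*np.cos(a),-d[2],-((tgt[3]-cur[3]+180)%360-180)],2).tolist()
def jig(u,v=0,c=(566,-136),yaw=15.58):
    a=np.radians(yaw);return np.array([c[0]+u*np.cos(a)-v*np.sin(a),c[1]+u*np.sin(a)+v*np.cos(a)])
E
python3 - <<'E'
from h import *
for n in("top","side"):
    f=np.load(f"pics/{n}0.npz");P=cloud(n,f["d"]).reshape(-1,3)
    a=np.radians(-11.5);d=P[:,:2]-[545,215.8];u=d@[np.cos(a),np.sin(a)];v=d@[-np.sin(a),np.cos(a)]
    for nm,m in(("eye",(u<-100)&(u>-185)&(abs(v)<12)&(P[:,2]>56)&(P[:,2]<80)),("bell",(u>90)&(u<170)&(abs(v)<15)&(P[:,2]>68)&(P[:,2]<90)),("step",(abs(v)<6)&(abs(u)<120)&(P[:,2]>70)&(P[:,2]<95))):
        print(n,nm,m.sum(),np.percentile(u[m],[0,2,98,100]))
b=(200.3,539,214.6,159.61)
t=(*jig(85.3),150,195.58)
print(t,delta(b,t))
E
```

```text
top eye 306 [-149.4 -148.2 -101.1 -100. ]
top bell 379 [ 90.1  91.2 143.9 145.3]
top step 219 [ 45.9  49.1 118.5 119.7]
side eye 369 [-149.2 -148.6 -100.8 -100. ]
side bell 399 [ 90.   90.8 143.6 144.8]
side step 238 [ 48.   49.5 119.5 119.9]
(np.float64(648.1657691152571), np.float64(-113.08981916923724), 150, 195.58) [-64.7, -45.52, 6.46, -35.97]
```

{"api": "step_arm", "payload": {"rows": [[[1,-2,-1.5,0,-2],[1,-5,-3.5,0,-6],[1,-8.5,-6,0,-11],[1,-12,-8.5,0,-16],[1,-15.5,-11,0,-21],[1,-19,-13.5,0,-26],[1,-22.5,-16,0,-31],[1,-26,-18.3,0,-35],[1,-29,-20.4,0,-36],[1,-31,-21.8,0,-36],[1,-32,-22.5,0,-36],[1,-32,-22.5,0,-36]]], "newtons": 25}}

```text
time: 2.0
tool_pos: [423.0, 215.0, 214.7]
tcp_rot: [-3.141, 0.0, -2.873]
contact_force: [-0.3, -0.1, 0.3]
opening: 92.0
finger_force: 0.0
```

{"api": "step_arm", "payload": {"rows": [[[1,-1,-2.5,0,0],[1,-2,-6,0,0],[1,-3.3,-10,1,0],[1,-4.7,-14,2,0],[1,-6,-18,3.5,0],[1,-7.3,-22,5,0],[1,-8.7,-26,6.5,0],[1,-10,-30,8,0],[1,-11.4,-33.5,9.5,0],[1,-12.4,-36,10.5,0],[1,-12.9,-37.5,10.5,0],[1,-12.95,-37.85,10.5,0]]]}}

```text
time: 3.0
tool_pos: [649.2, -113.5, 107.8]
tcp_rot: [3.14, -0.001, -2.87]
contact_force: [0.4, 1.0, -0.6]
opening: 91.7
finger_force: 0.0
```

{"api": "step_arm", "payload": {"rows": [[[1,0,0,0,0],[1,0,0,0,0]]]}}

```text
time: 3.17
tool_pos: [648.4, -110.9, 110.0]
tcp_rot: [3.141, 0.0, -2.867]
contact_force: [0.5, -0.2, 0.3]
opening: 91.8
finger_force: 0.0
```

```bash
python3 - <<'E'
from h import *
o=monitor.get_obs();print(o["tool_pos"],np.degrees(o["tcp_rot"]))
E
```

```text
[ 648.4 -110.9  110. ] [ 180.     0.  -164.3]
```

{"api": "step_arm", "payload": {"rows": [[[1,0,0,1.5,0],[1,0,0,3.5,0],[1,0,0,5.5,0],[1,0,0,7.2,0],[1,0,0,8,0],[1,0,0,8.2,0],[-1,0,0,8.2,0],[-1,0,0,8.2,0],[-1,0,0,8.2,0],[-1,0,0,8.2,0],[-1,0,0,8.2,0],[-1,0,0,8.2,0]]]}}

```text
time: 4.17
tool_pos: [649.1, -113.4, 28.6]
tcp_rot: [-3.141, 0.001, -2.869]
contact_force: [0.1, -0.1, 3.1]
opening: 60.1
finger_force: 24.8
```

{"api": "step_arm", "payload": {"rows": [[[-1,0,0,-1,0],[-1,0,0,-2,0],[-1,0.7,0,-2.2,0],[-1,2,0,-2.2,0],[-1,3.7,0,-2.2,0],[-1,5.4,0,-2.2,0],[-1,7,0,-2.2,0],[-1,8,0,-2,0],[-1,8.4,0,-1.2,0],[-1,8.4,0,-0.4,0],[-1,8.4,0,0.1,0],[-1,8.4,0,0.25,0]]]}}

```text
time: 5.17
tool_pos: [567.3, -135.5, 25.2]
tcp_rot: [3.14, -0.002, -2.869]
contact_force: [-8.1, 3.2, 15.8]
opening: 60.0
finger_force: 24.9
```

{"api": "step_arm", "payload": {"rows": [[[-1,0,0,0,0],[-1,0,0,0.02,0],[1,0,0,0,0],[1,0,0,0,0],[1,0,0,0,0],[1,0,0,0,0],[1,0,0,-2,0],[1,0,0,-4,0],[1,0,0,-6,0],[1,0,0,-7,0]]]}}

```text
time: 6.0
tool_pos: [569.1, -136.3, 97.7]
tcp_rot: [-3.139, 0.003, -2.869]
contact_force: [1.0, -0.3, -0.7]
opening: 92.2
finger_force: 0.0
```

{"api": "step_arm", "payload": {"rows": [[[1,1.5,0,0,0],[1,3.7,0,0,0],[1,6,0,0.5,0],[1,7.8,0,1.8,0],[1,8.47,0,3.8,0],[1,8.47,0,5.6,0],[1,8.47,0,6.7,0],[1,8.47,0,6.9,0],[-1,8.47,0,6.9,0],[-1,8.47,0,6.9,0],[-1,8.47,0,6.9,0],[-1,8.47,0,6.9,0]]]}}

```text
time: 7.0
tool_pos: [487.0, -158.9, 27.1]
tcp_rot: [-3.14, 0.001, -2.869]
contact_force: [-1.2, -0.9, -0.8]
opening: 67.6
finger_force: 0.0
```

{"api": "step_arm", "payload": {"rows": [[[-1,0,0,0,0],[-1,0,0,0,0]]]}}

```text
time: 7.17
tool_pos: [486.9, -159.0, 27.0]
tcp_rot: [-3.14, 0.001, -2.869]
contact_force: [-0.1, -0.5, 3.1]
opening: 59.9
finger_force: 25.0
```

{"api": "step_arm", "payload": {"rows": [[[-1,0,0,-1,0],[-1,0,0,-3,0],[-1,0,0,-5.2,0],[-1,0,0,-7,0],[-1,-0.8,0,-7.8,0],[-1,-2.5,0,-8,0],[-1,-5,0,-8,0],[-1,-7.5,0,-8,0],[-1,-10,0,-8,0],[-1,-12.5,0,-8,0],[-1,-14.8,0,-8,0],[-1,-16.2,0,-8,0]]]}}

```text
time: 8.17
tool_pos: [643.8, -113.4, 105.3]
tcp_rot: [3.141, 0.0, -2.868]
contact_force: [0.3, 0.6, -2.1]
opening: 60.2
finger_force: 25.0
```

{"api": "step_arm", "payload": {"rows": [[[-1,-0.4,0,0.3,0],[-1,-0.4,0,1.5,0],[-1,-0.4,0,3.2,0],[-1,-0.4,0,5,0],[-1,-0.4,0,6.5,0],[-1,-0.4,0,7.4,0],[-1,-0.4,0,7.8,0],[-1,-0.4,0,7.95,0],[-1,-0.4,0,8,0],[1,-0.4,0,8,0],[1,-0.4,0,8,0],[1,-0.4,0,8,0]]]}}

```text
time: 9.17
tool_pos: [646.2, -114.1, 26.5]
tcp_rot: [-3.141, 0.001, -2.869]
contact_force: [-0.3, -0.8, 0.8]
opening: 78.0
finger_force: 0.0
```

{"api": "step_arm", "payload": {"rows": [[[1,0,0,0,0],[1,0,0,-2,0],[1,0,0,-4,0],[1,0,0,-6,0],[1,0,0,-7,0]]]}}

```text
time: 9.58
tool_pos: [647.4, -114.4, 99.0]
tcp_rot: [-3.139, 0.003, -2.869]
contact_force: [0.1, 0.2, -0.5]
opening: 92.1
finger_force: 0.0
```

{"api": "step_arm", "payload": {"rows": [[[1,1.5,0,0,0],[1,3.7,0,0,0],[1,6,0,0,0],[1,7.6,0,0.5,0],[1,8.13,0,2,0],[1,8.13,0,4,0],[1,8.13,0,6,0],[1,8.13,0,6.9,0],[-1,8.13,0,7.1,0],[-1,8.13,0,7.1,0],[-1,8.13,0,7.1,0],[-1,8.13,0,7.1,0]]]}}

```text
time: 10.58
tool_pos: [568.7, -136.1, 26.5]
tcp_rot: [-3.14, 0.002, -2.869]
contact_force: [0.5, 0.0, 0.2]
opening: 67.6
finger_force: 0.0
```

{"api": "step_arm", "payload": {"rows": [[[-1,0,0,0,0],[-1,0,0,0,0],[-1,0,0,0,0],[-1,0,0,-1,0],[-1,0,0,-2.3,0],[-1,0.7,0,-2.6,0],[-1,2,0,-2.6,0],[-1,3.7,0,-2.6,0],[-1,5.4,0,-2.6,0],[-1,7,0,-2.6,0],[-1,8,0,-2.6,0],[-1,8.26,0,-2.4,0]]]}}

```text
time: 11.58
tool_pos: [486.8, -158.3, 49.5]
tcp_rot: [-3.141, -0.0, -2.87]
contact_force: [0.5, -0.0, -1.2]
opening: 60.0
finger_force: 24.9
```

{"api": "step_arm", "payload": {"rows": [[[-1,0,0,0.8,0],[-1,0,0,1.6,0],[-1,0,0,2,0],[-1,0,0,2.1,0],[-1,0,0,2.15,0],[1,0,0,2.15,0],[1,0,0,2.15,0],[1,0,0,2.15,0],[1,0,0,1.5,0],[1,0,0,-1,0],[1,0,0,-4,0],[1,0,0,-7,0]]]}}

```text
time: 12.58
tool_pos: [487.5, -157.5, 119.8]
tcp_rot: [3.14, -0.001, -2.869]
contact_force: [-0.1, -1.2, 0.6]
opening: 91.8
finger_force: 0.0
```

```bash
python3 - <<'E'
from h import *
print(delta((487.7,-157.8,119.1,195.61),(549.6,214.9,169.1,168.5)))
E
```

```text
[-15.99, 34.23, -5.0, 27.11]
```

{"api": "step_arm", "payload": {"rows": [[[1,-0.5,1,-1.5,2],[1,-2,4,-4,6],[1,-3.7,8,-5,10],[1,-5.5,12,-5,14],[1,-7.4,16,-5,18],[1,-9.3,20,-5,22],[1,-11.2,24,-5,25],[1,-13,28,-5,27.1],[1,-14.5,31,-5,27.1],[1,-15.5,33.2,-5,27.1],[1,-16,34.2,-5,27.1],[1,-16,34.2,-5,27.1]]]}}

```text
time: 13.58
tool_pos: [550.0, 216.8, 169.2]
tcp_rot: [3.141, 0.0, 2.945]
contact_force: [-0.3, 0.4, -0.8]
opening: 92.0
finger_force: 0.0
```

```bash
python3 - <<'E'
from h import *
im,d=cams.camera("top");np.savez("pics/top1.npz",im=im,d=d)
for t,z in(("front_shoe",10),("rear_shoe",10),("low_rest_mid",35.6),("tall_rest_mid",42.6)):
    for h in cams.pinpoint(t,"top")[:2]:print(t,round(h["conf"],2),atz("top",h["centre"],z)[:2])
P=cloud("top",d)
a=np.radians(15.58)
for nm,c,z0 in(("tall",jig(-81),60),("low",jig(83),49)):
    m=(np.hypot(P[...,0]-c[0],P[...,1]-c[1])<55)&(P[...,2]>z0)&(P[...,2]<85)&(d>0)
    b=cv2.minAreaRect(P[m][:,:2].astype(np.float32));e=np.array(b[0])-[566,-136]
    print(nm,b,"u %.1f v %.1f"%(e@[np.cos(a),np.sin(a)],e@[-np.sin(a),np.cos(a)]))
cv2.imwrite("pics/c2.png",cv2.resize(im[110:320,150:430,::-1],(800,600),interpolation=cv2.INTER_CUBIC))
print(monitor.get_obs()["tool_pos"])
E
```

```text
front_shoe 0.96 [ 641.5 -110.1]
rear_shoe 0.91 [ 492.1 -154.5]
low_rest_mid 0.75 [ 641.8 -119.6]
tall_rest_mid 0.85 [602.3  43.2]
tall ((486.58154296875, -157.43829345703125), (40.135292053222656, 60.238712310791016), 14.830131530761719) u -82.3 v 0.7
low ((643.4405517578125, -113.68865966796875), (41.1875114440918, 60.010616302490234), 15.350305557250977) u 80.6 v 0.7
[550.1 212.8 169.1]
```

View pics/c2.png

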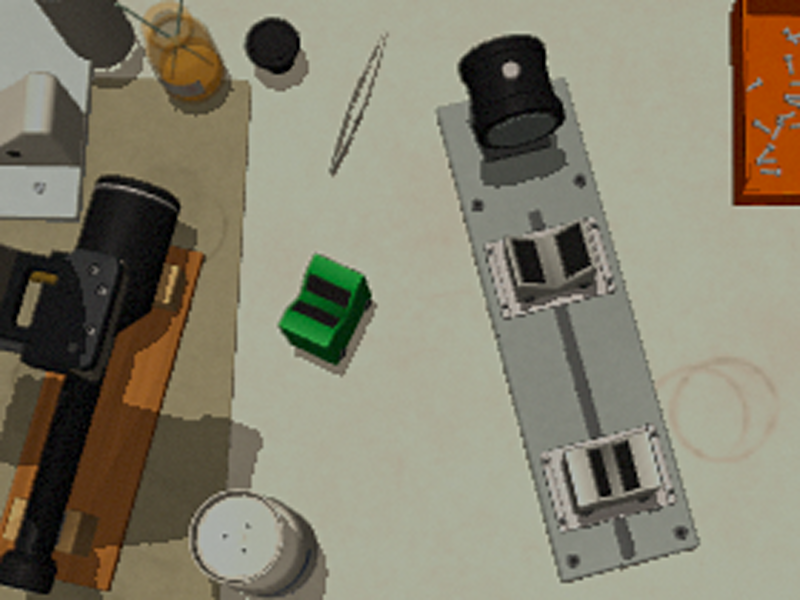

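Swap done: the low rest is on the front shoe at (550,260) and the tall one on the rear shoe at (612,475), both square. Next, the tube.

{"api": "step_arm", "payload": {"rows": [[[1,0,0,1.5,0],[1,0,0,4,0],[1,0,0,7,0],[1,0,0,10,0],[1,0,0,12,0],[1,0,0,13.3,0],[1,0,0,13.7,0],[1,0,0,13.7,0],[0,0,0,13.7,0],[-0.2,0,0,13.7,0],[-0.4,0,0,13.7,0],[-1,0,0,13.7,0]]], "newtons": 45}}

```text
time: 14.83
tool_pos: [551.0, 214.7, 33.3]
tcp_rot: [3.141, 0.002, 2.941]
contact_force: [1.1, 0.4, 0.8]
opening: 67.3
finger_force: 0.0
```

{"api": "step_arm", "payload": {"rows": [[[-1,0,0,0,0],[-1,0,0,0,0],[-1,0,0,0,0],[-1,0,0,0,0]]]}}

```text
time: 15.17
tool_pos: [550.1, 214.6, 32.1]
tcp_rot: [3.142, 0.0, 2.941]
contact_force: [-0.2, 0.4, 0.7]
opening: 40.7
finger_force: 0.0
```

{"api": "step_arm", "payload": {"rows": [[[-1,0,0,0,0],[-1,0,0,0,0],[-1,0,0,0,0],[-1,0,0,0,0],[-1,0,0,-0.5,0],[-1,0,0,-1.5,0],[-1,0,0,-3,0],[-1,0,0,-5,0],[-1,0,0,-7,0],[-1,0,0,-9,0],[-1,0,0,-11,0],[-1,0,0,-12.5,0]]]}}

```text
time: 16.17
tool_pos: [550.5, 214.7, 159.7]
tcp_rot: [3.141, 0.002, 2.941]
contact_force: [-0.4, 0.2, -2.1]
opening: 24.9
finger_force: 45.0
```

```bash
cat > tb.py <<'E'
from h import *
import sys
from scipy.optimize import least_squares
def tube(n,c,yaw,zc,d):
    "fit tube axis: returns mid point, yaw, pitch"
    P=cloud(n,d)[d>0];c=np.array(c,float)
    r=np.linalg.norm(P-[*c,zc],axis=1);P=P[(r<175)&(P[:,2]>zc-45)]
    q=[0,0,zc,yaw,0.]
    def cyl(x,Q):
        a,b=x[3],x[4];ax=np.array([np.cos(a)*np.cos(b),np.sin(a)*np.cos(b),np.sin(b)])
        o=np.array([c[0]-x[1]*np.sin(a),c[1]+x[1]*np.cos(a),x[2]])
        D=Q-o;u=D@ax;return u,np.linalg.norm(D-np.outer(u,ax),axis=1),ax,o
    rad=lambda u:np.where(u<-127,19,np.where(u<33,13,np.where(u>57,31,np.nan)))
    for it in range(8):
        u,rr,_,_=cyl(q,P);R=rad(u);g=(u>-150)&(u<138)&(abs(rr-R)<(10 if it<3 else 5))&~((abs(u)<25));Q=P[g];RR=R[g]
        q=least_squares(lambda x:cyl([0,*x],Q)[1]-RR,q[1:],loss="soft_l1").x;q=[0,*q]
    u,rr,ax,o=cyl(q,P)
    e=u[(rr<21)&(u<-120)&(u>-170)];b=u[(rr>24)&(rr<34)&(u>100)&(u<165)]
    s=[np.percentile(e,1),np.percentile(b,99)]
    return o,ax,np.degrees(q[3]),np.degrees(q[4]),s,len(Q)
E
python3 - <<'E'
from tb import *
o=monitor.get_obs();print(o["tool_pos"],o["opening"],o["finger_force"],o["contact_force"])
for n in("top","side"):
    im,d=cams.camera(n);np.savez(f"pics/{n}2.npz",im=im,d=d)
    print(n,*tube(n,(549.6,214.9),np.radians(-11.5),o["tool_pos"][2]+19,d))
E
```

```text
[550.5 214.7 159.7] 24.852315048225513 44.99779164791107 [-0.4  0.2 -2.1]
top [549.8 215.7 178.1] [ 1.  -0.2  0. ] -11.724778573394262 0.21511037105653483 [np.float64(-153.25382826004645), np.float64(140.1395686702521)] 2923
side [549.7 215.4 180.6] [ 1.  -0.2  0. ] -11.718654797910279 0.515726387367164 [np.float64(-151.98379661861205), np.float64(141.9773074209967)] 4171
```

```bash
python3 - <<'E'
from h import *
t=jig(0.2,0.4)
print(t,delta((549.6,214.9,157.1,168.5),(*t,157.1,195.8)))
E
```

```text
[ 566.1 -135.6] [-8.6, -34.01, -0.0, -27.3]
```

{"api": "step_arm", "payload": {"rows": [[[-1,0,-0.3,-0.5,-0.3],[-1,-0.2,-1,-0.8,-1],[-1,-0.6,-2.2,-1,-2],[-1,-1,-4,-1,-3.5],[-1,-1.5,-6,-1,-5],[-1,-2,-8,-1,-6.5],[-1,-2.5,-10,-1,-8],[-1,-3,-12,-1,-9.5],[-1,-3.5,-14,-1,-11],[-1,-4,-16,-1,-12.5],[-1,-4.5,-18,-1,-14],[-1,-5,-20,-1,-15.5]]]}}

```text
time: 17.27
tool_pos: [558.1, 7.1, 165.8]
tcp_rot: [3.141, -0.003, -3.07]
contact_force: [0.7, -0.2, -3.7]
opening: 24.9
finger_force: 45.0
```

```bash
python3 - <<'E'
from h import *
a=np.radians(168.5)
# commanded after call: start + (-5,-20,-1) cm in tool axes, yaw 168.5+15.5
x=549.6+10*(-5*np.cos(a)-20*np.sin(a));y=214.9+10*(-5*np.sin(a)+20*np.cos(a))
print(x,y,monitor.get_obs()["tool_pos"]);t=jig(0.2,0.4)
print(delta((x,y,167.1,184.0),(*t,110,195.8)))
E
```

```text
558.7226483476021 8.946662354974222 [558.1   7.1 165.8]
[0.27, -14.47, 5.71, -11.8]
```

{"api": "step_arm", "payload": {"rows": [[[-1,0.1,-1.8,0,-1.5],[-1,0.1,-3.6,0,-3],[-1,0.1,-5.4,0,-4.5],[-1,0.2,-7.2,0,-6],[-1,0.2,-9,0,-7.5],[-1,0.2,-10.8,0,-9],[-1,0.25,-12.4,0,-10.4],[-1,0.27,-13.6,0.5,-11.3],[-1,0.27,-14.2,1.5,-11.7],[-1,0.27,-14.45,3,-11.8],[-1,0.27,-14.47,4.5,-11.8],[-1,0.27,-14.47,5.3,-11.8]]]}}

```text
time: 18.27
tool_pos: [564.5, -135.4, 110.6]
tcp_rot: [3.138, -0.004, -2.866]
contact_force: [-0.3, 0.4, -3.6]
opening: 24.7
finger_force: 45.0
```

{"api": "step_arm", "payload": {"rows": [[[-1,0,0,0.4,0],[-1,0,0,0.4,0],[-1,0,0,0.4,0],[-1,0,0,0.4,0]]]}}

```text
time: 18.6
tool_pos: [567.3, -136.0, 111.0]
tcp_rot: [-3.141, 0.001, -2.865]
contact_force: [-0.3, -0.8, -2.1]
opening: 25.0
finger_force: 45.0
```

```bash
python3 - <<'E'
from tb import *
o=monitor.get_obs();print(o["tool_pos"],np.degrees(o["tcp_rot"]),o["contact_force"])
for n in("top","side"):
    im,d=cams.camera(n);np.savez(f"pics/{n}3.npz",im=im,d=d)
    r=tube(n,jig(0.7),np.radians(15.58),o["tool_pos"][2]+19,d);e=r[0][:2]-[566,-136];a=np.radians(15.58)
    print(n,*r,"u %.1f v %.1f"%(e@[np.cos(a),np.sin(a)],e@[-np.sin(a),np.cos(a)]))
E
```

```text
[ 567.3 -136.   111. ] [-179.9    0.1 -164.2] [-0.3 -0.8 -2.1]Traceback (most recent call last):
  File "<stdin>", line 5, in <module>
  File "tb.py", line 19, in tube
    s=[np.percentile(e,1),np.percentile(b,99)]
                          ~~~~~~~~~~~~~^^^^^^
    return _quantile_unchecked(
        a, q, axis, out, overwrite_input, method, keepdims, weights)
    return _ureduce(a,
                    func=_quantile_ureduce_func,
    ...<5 lines>...
                    overwrite_input=overwrite_input,
                    method=method)
    r = func(a, **kwargs)
    result = _quantile(arr,
                       quantiles=q,
    ...<2 lines>...
                       out=out,
                       weights=wgt)
    slices_having_nans = np.isnan(arr[-1, ...])
                                  ~~~^^^^^^^^^
IndexError: index -1 is out of bounds for axis 0 with size 0
```

```bash
python3 - <<'E'
from tb import *
n="side";im,d=cams.camera(n);np.savez(f"pics/{n}3.npz",im=im,d=d)
cv2.imwrite("pics/side3.png",im[:,:,::-1])
r=tube(n,jig(0.7),np.radians(15.58),129,d);e=r[0][:2]-[566,-136];a=np.radians(15.58)
print(n,*r,"u %.1f v %.1f"%(e@[np.cos(a),np.sin(a)],e@[-np.sin(a),np.cos(a)]))
E
```

```text
side [ 567.  -136.8  129.1] [1.  0.3 0. ] 15.652231081522165 0.1620753566789475 [np.float64(-152.07079526888768), np.float64(141.22634541824604)] 1929 u 0.7 v -1.1
```

View pics/side3.png

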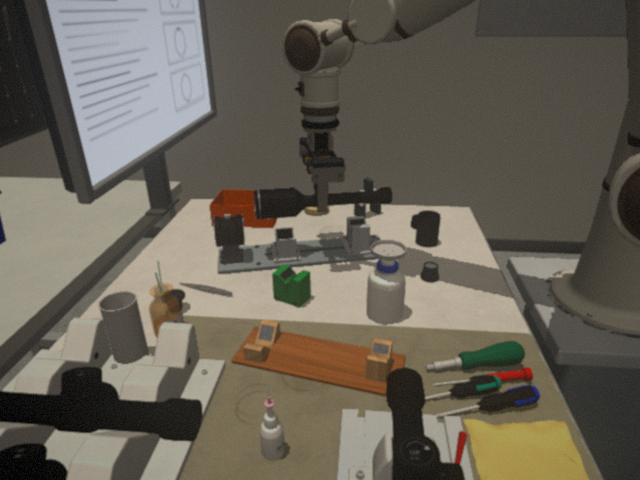

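The tube hangs level over the jig, bell (270,203) towards the collimator. Now I lower it.

{"api": "step_arm", "payload": {"rows": [[[-1,0.05,0,0.7,0],[-1,0.05,0,1.7,0],[-1,0.05,0,2.7,0],[-1,0.05,0,3.6,0],[-1,0.05,0,4.2,0],[-1,0.05,0,4.6,0],[-1,0.05,0,4.9,0],[-1,0.05,0,5.1,0],[-1,0.05,0,5.2,0],[-1,0.05,0,5.2,0],[-1,0.05,0,5.2,0]]]}}

```text
time: 19.62
tool_pos: [566.5, -136.2, 58.5]
tcp_rot: [-3.141, 0.001, -2.866]
contact_force: [0.6, 0.2, -2.3]
opening: 24.8
finger_force: 45.0
```

Not touching yet.

{"api": "step_arm", "payload": {"rows": [[[-1,0,0,0.05,0],[-1,0,0,0.1,0],[-1,0,0,0.15,0],[-1,0,0,0.15,0]]]}}

```text
time: 19.95
tool_pos: [566.5, -136.1, 57.3]
tcp_rot: [-3.141, 0.001, -2.866]
contact_force: [-1.7, 2.4, 2.1]
opening: 25.2
finger_force: 45.0
```

{"api": "step_arm", "payload": {"rows": [[[-1,0,0,0.05,0],[-1,0,0,0.05,0],[-0.3,0,0,0.05,0],[0,0,0,0.05,0],[0.3,0,0,0.05,0],[0.3,0,0,0.05,0],[0.3,0,0,-1.5,0],[0.3,0,0,-4,0],[0.3,0,0,-7,0],[0.3,0,0,-10,0],[0.3,0,0,-12,0],[0.3,0,0,-13,0]]], "newtons": 25}}

```text
time: 20.95
tool_pos: [567.8, -136.9, 190.3]
tcp_rot: [-3.138, 0.004, -2.866]
contact_force: [0.3, 0.2, -0.6]
opening: 59.9
finger_force: 0.0
```

```bash
python3 - <<'E'
from tb import *
o=monitor.get_obs();print(o["time"],o["tool_pos"],np.degrees(o["tcp_rot"]))
n="side";im,d=cams.camera(n)
r=tube(n,jig(0.7),np.radians(15.58),75,d);e=r[0][:2]-[566,-136];a=np.radians(15.58)
print(n,*r,"u %.1f v %.1f"%(e@[np.cos(a),np.sin(a)],e@[-np.sin(a),np.cos(a)]))
for n,f in(("top","top0"),("side","side0")):
  for h in cams.pinpoint("saddle_lug",n)[:1]:print(h["conf"],atz(n,h["centre"],88))
# cmd: u=-0.3,v=.4,z
t=jig(-.3,.4);print(t,delta((*t,185.6,195.8),(465.5,-363,125,131.)))
E
```

```text
20.95 [ 567.8 -136.9  190.3] [-179.8    0.2 -164.2]
side [ 566.8 -136.3   74.9] [1.  0.3 0. ] 15.545174573311503 0.1571293024386185 [np.float64(-153.22275704799256), np.float64(140.53712337798785)] 1827 u 0.7 v -0.5
0.96 [ 469.6 -361.    88. ]
[ 565.6 -135.7] [15.82, -19.15, 6.06, 64.8]
```

{"api": "step_arm", "payload": {"rows": [[[0.3,1,-1.2,0,5],[0.3,2.6,-3.2,0,11],[0.3,4.4,-5.4,0,17],[0.3,6.2,-7.6,0,23],[0.3,8,-9.8,0,29],[0.3,9.8,-12,0,35],[0.3,11.6,-14.2,1,41],[0.3,13.4,-16.2,2.5,47],[0.3,14.8,-17.9,4,53],[0.3,15.5,-18.8,5,59],[0.3,15.76,-19.12,5.66,64],[0.3,15.76,-19.12,5.66,64.8]]]}}

```text
time: 22.1
tool_pos: [464.1, -362.0, 125.3]
tcp_rot: [-3.141, -0.008, 2.282]
contact_force: [0.0, 1.2, -1.2]
opening: 59.8
finger_force: 0.0
```

```bash
python3 - <<'E'
from h import *
o=monitor.get_obs();print(o["tool_pos"],np.degrees(o["tcp_rot"]))
for n in("top","side"):
    im,d=cams.camera(n);P=cloud(n,d);np.savez(f"pics/{n}4.npz",im=im,d=d)
    for z0,z1 in((56,72),(90,106)):
        m=(np.hypot(P[...,0]-466,P[...,1]+362.7)<55)&(P[...,2]>z0)&(P[...,2]<z1)&(d>0)
        if m.sum()>8:print(n,z0,m.sum(),cv2.minAreaRect(P[m][:,:2].astype(np.float32)))
cv2.imwrite("pics/s4.png",cv2.resize(im[130:280,190:430,::-1],(800,500),interpolation=cv2.INTER_CUBIC))
E
```

```text
[ 464.1 -362.   125.3] [-180.    -0.4  130.8]
top 56 85 ((485.1131896972656, -344.08856201171875), (11.07926082611084, 33.53000259399414), 40.54194259643555)
side 56 193 ((468.72467041015625, -360.7614440917969), (64.68315887451172, 38.83534240722656), 38.31795120239258)
side 90 52 ((466.0527648925781, -360.4725036621094), (14.032835960388184, 30.31034278869629), 43.02083206176758)
```

View pics/s4.png

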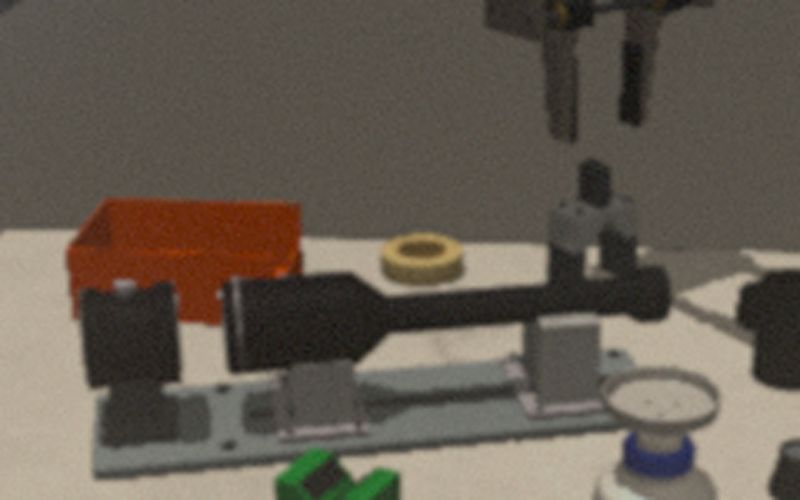

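The tube lies in both V's, and the fingers straddle the lug at (595,180). I grip it now.

{"api": "step_arm", "payload": {"rows": [[[0.3,0,0,1.5,0],[0.3,0,0,3.3,0],[0.3,0,0,4.8,0],[0.3,0,0,5.5,0],[0.3,0,0,5.7,0],[-1,0,0,5.7,0],[-1,0,0,5.7,0],[-1,0,0,5.7,0],[-1,0,0,5.7,0],[-1,0,0,5.7,0],[-1,0,0,5.7,0],[-1,0,0,5.7,0]]], "newtons": 35}}

```text
time: 23.2
tool_pos: [466.7, -363.3, 73.3]
tcp_rot: [-3.141, 0.001, 2.287]
contact_force: [-2.0, -1.4, 1.0]
opening: 15.2
finger_force: 0.9
```

{"api": "step_arm", "payload": {"rows": [[[-1,0,0,0,0],[-1,0,0,0,0],[-1,0,0,-0.5,0],[-1,0,0,-1.5,0],[-1,0,0,-3.3,0],[-1,0,0,-5.5,0],[-1,0,0,-8,0],[-1,0,0,-10.5,0],[-1,0,0,-12.5,0],[-1,0,0,-13.7,0],[-1,0,0,-14,0],[-1,0,0,-14,0]]]}}

```text
time: 24.2
tool_pos: [466.9, -363.2, 213.7]
tcp_rot: [3.142, 0.001, 2.287]
contact_force: [-0.1, -0.0, -3.5]
opening: 13.7
finger_force: 35.0
```

```bash
python3 - <<'E'
from h import *
a=np.radians(195.8);t=jig(-.3,.4)
x=t[0]+157.6*np.cos(a)-191.2*np.sin(a);y=t[1]+157.6*np.sin(a)+191.2*np.cos(a)
print(x,y,monitor.get_obs()["tool_pos"],monitor.get_obs()["opening"])
for n in("top","side"):
    im,d=cams.camera(n);P=cloud(n,d);c=np.array([x,y])
    m=(np.hypot(P[...,0]-x,P[...,1]-y)<50)&(P[...,2]>130)&(P[...,2]<209)&(d>0)
    b=cv2.minAreaRect(P[m][:,:2].astype(np.float32));print(n,m.sum(),b,P[m][:,2].min())
g=jig(1.2,0);print(g,delta((x,y,213,131),(*g,213,195.58)))
E
```

```text
466.0180171014585 -362.58271982398037 [ 466.9 -363.2  213.7] 13.709571125303816
top 224 ((488.51611328125, -342.1863708496094), (11.718609809875488, 36.115394592285156), 51.082008361816406) 140.8903488584251
side 721 ((467.7226257324219, -360.34661865234375), (70.96501159667969, 41.728065490722656), 41.92265319824219) 138.32358325576513
[ 567.2 -135.7] [10.49, 22.52, -0.0, -64.58]
```

{"api": "step_arm", "payload": {"rows": [[[-1,0.3,0.6,0,-2],[-1,1,2.1,0,-7],[-1,2,4.3,0,-13],[-1,3,6.5,0,-19],[-1,4.1,8.8,0,-25],[-1,5.2,11.2,0,-32],[-1,6.3,13.6,0,-39],[-1,7.4,16,0,-46],[-1,8.5,18.2,0,-53],[-1,9.5,20.4,0,-59],[-1,10.2,21.9,0,-63],[-1,10.5,22.5,0,-64.6]]]}}

```text
time: 25.3
tool_pos: [567.5, -133.1, 211.5]
tcp_rot: [3.139, -0.001, -2.862]
contact_force: [-0.2, 0.6, -4.0]
opening: 13.6
finger_force: 35.0
```

{"api": "step_arm", "payload": {"rows": [[[-1,0,0,0.5,0],[-1,0,0,1.5,0],[-1,0,0,2.5,0],[-1,0,0,3.3,0],[-1,0,0,3.7,0],[-1,0,0,3.7,0],[-1,0,0,3.7,0]]]}}

```text
time: 25.88
tool_pos: [567.2, -136.5, 175.6]
tcp_rot: [3.141, -0.001, -2.87]
contact_force: [0.3, -1.1, -2.4]
opening: 13.8
finger_force: 35.0
```

```bash
python3 - <<'E'
from h import *
o=monitor.get_obs();print(o["tool_pos"],np.degrees(o["tcp_rot"]))
im,d=cams.camera("side");cv2.imwrite("pics/s5.png",cv2.resize(im[130:280,190:430,::-1],(800,500),interpolation=cv2.INTER_CUBIC))
im,d=cams.camera("top");cv2.imwrite("pics/t5.png",cv2.resize(im[130:330,260:460,::-1],(600,600),interpolation=cv2.INTER_CUBIC))
E
```

```text
[ 567.2 -136.5  175.6] [ 180.    -0.  -164.4]
```

View pics/s5.png

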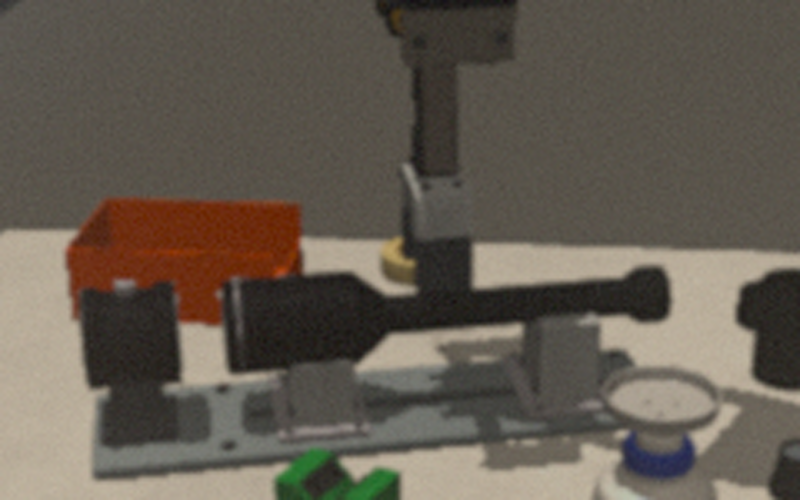

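The saddle hangs above the tube's middle at (440,230), square to the tube. I lower it.

{"api": "step_arm", "payload": {"rows": [[[-1,0,0,0.4,0],[-1,0,0,1.1,0],[-1,0,0,2,0],[-1,0,0,3,0],[-1,0,0,4,0],[-1,0,0,4.9,0],[-1,0,0,5.6,0],[-1,0,0,6.1,0],[-1,0,0,6.4,0],[-1,0,0,6.5,0],[-1,0,0,6.5,0],[-1,0,0,6.5,0]]]}}

```text
time: 26.98
tool_pos: [567.9, -136.3, 111.5]
tcp_rot: [-3.141, 0.001, -2.869]
contact_force: [0.8, 1.0, -2.9]
opening: 13.6
finger_force: 35.0
```

{"api": "step_arm", "payload": {"rows": [[[-1,0,0,0.1,0],[-1,0,0,0.2,0],[-1,0,0,0.2,0],[-1,0,0,0.2,0]]]}}

```text
time: 27.32
tool_pos: [567.6, -136.1, 109.1]
tcp_rot: [-3.142, 0.0, -2.869]
contact_force: [0.5, 0.1, -2.6]
opening: 13.8
finger_force: 35.0
```

{"api": "step_arm", "payload": {"rows": [[[-1,0,0,0.05,0],[-1,0,0,0.1,0],[-1,0,0,0.12,0],[-1,0,0,0.12,0]]]}}

```text
time: 27.65
tool_pos: [567.8, -136.0, 108.6]
tcp_rot: [-3.142, 0.0, -2.869]
contact_force: [-2.9, 1.6, 5.0]
opening: 14.0
finger_force: 35.0
```

{"api": "step_arm", "payload": {"rows": [[[-1,0,0,0.03,0],[-0.4,0,0,0,0],[-0.2,0,0,0,0],[0,0,0,0,0],[0,0,0,0,0],[0,0,0,0,0],[0,0,0,-1,0],[0,0,0,-3,0],[0,0,0,-5.5,0],[0,0,0,-8,0],[0,0,0,-10,0],[0,0,0,-11,0]]], "newtons": 10}}

```text
time: 28.65
tool_pos: [569.0, -136.8, 222.0]
tcp_rot: [-3.138, 0.004, -2.869]
contact_force: [1.2, -1.2, -0.1]
opening: 46.0
finger_force: 0.0
```

{"api": "step_arm", "payload": {"rows": [[[0,1,2,0,0],[0,3,5,0,0],[0,4.5,8.5,0,0],[0,6,12,0,0],[0,7.5,15.5,0,0],[0,9,19,0,0],[0,10.5,22.5,0,0],[0,12,25,0,0],[0,12.5,26.5,0,0],[0,12.5,27,0,0],[0,12.5,27,0,0]]]}}

```text
time: 29.57
tool_pos: [374.3, 90.9, 217.9]
tcp_rot: [-3.141, 0.001, -2.867]
contact_force: [-0.2, -0.4, 0.0]
opening: 46.1
finger_force: 0.0
```

```bash
python3 - <<'E'
from tb import *
o=monitor.get_obs();print(o["time"],o["tool_pos"])
a=np.radians(15.58);ims=[]
for n in("top","side"):
    im,d=cams.camera(n);ims.append(im);P=cloud(n,d)
    r=tube(n,jig(0.7),a,75,d);e=r[0][:2]-[566,-136]
    print(n,*r,"u %.1f v %.1f"%(e@[np.cos(a),np.sin(a)],e@[-np.sin(a),np.cos(a)]))
    for nm,z0,z1,c in(("lug",122,142,jig(1)),("yoke",93,106,jig(1)),("low",44,62,jig(83)),("tall",50,78,jig(-81))):
        m=(np.hypot(P[...,0]-c[0],P[...,1]-c[1])<48)&(P[...,2]>z0)&(P[...,2]<z1)&(d>0)
        b=cv2.minAreaRect(P[m][:,:2].astype(np.float32));e=np.array(b[0])-[566,-136]
        print(nm,m.sum(),np.array(b[1]),"%.1f"%b[2],"u %.1f v %.1f zmax %.1f"%(e@[np.cos(a),np.sin(a)],e@[-np.sin(a),np.cos(a)],np.percentile(P[m][:,2],98)))
A=cv2.resize(ims[0][130:320,280:420,::-1],(400,543),interpolation=cv2.INTER_CUBIC);B=cv2.resize(ims[1][160:280,200:420,::-1],(400,218),interpolation=cv2.INTER_CUBIC)
B=cv2.copyMakeBorder(B,0,543-218,0,0,cv2.BORDER_CONSTANT)
cv2.imwrite("pics/f6.png",np.hstack([A,B]))
E
```

```text
29.5667 [374.3  90.9 217.9]
top [ 566.5 -135.3   75.4] [1.  0.3 0. ] 15.483249203874411 0.12562358266294954 [np.float64(-154.8093273641742), np.float64(139.0943460389445)] 2265 u 0.7 v 0.6
lug 123 [27.4 14.5] 16.0 u 1.5 v -0.7 zmax 138.0
yoke 554 [65.1 66. ] 15.6 u 16.4 v 0.3 zmax 105.5
low 16 [38.3  1. ] 16.6 u 80.2 v 30.4 zmax 57.7
tall 410 [92.8 60.2] 14.8 u -80.8 v 0.7 zmax 77.2
side [ 566.8 -136.3   74.9] [1.  0.3 0. ] 15.54222061624405 0.11725426998517156 [np.float64(-152.80383074283017), np.float64(140.57785665839688)] 1833 u 0.7 v -0.5
lug 101 [27.7 12.5] 13.2 u 2.9 v 1.8 zmax 135.8
yoke 212 [50.1 70. ] 66.1 u 12.0 v 9.2 zmax 105.4
low 198 [81.1 18.9] 18.8 u 84.4 v 25.0 zmax 61.5
tall 408 [46.2 87.8] 85.8 u -78.9 v 12.7 zmax 77.6
```

View pics/f6.png

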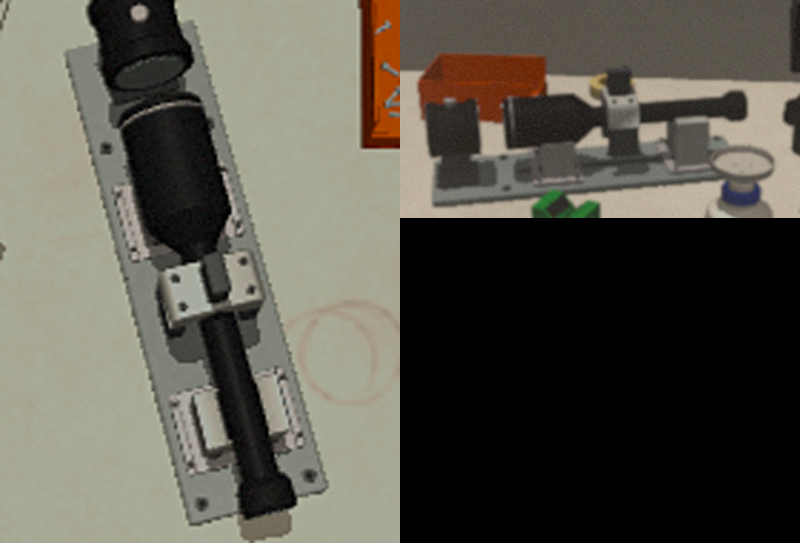

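The final picture shows the tube level in both V's with its bell towards the collimator, and the saddle astride the middle at (212,285). The gripper is clear, so I hand in.

```bash
python3 -c "
from workcell import close_job
print(close_job())"
```

```text
the job is handed in; nothing more can be done
None
```

The job is done and handed in at about 30 s: the rests are swapped, the tube lies level in both V's with its bell towards the collimator, and the saddle sits astride its middle. By my last camera measurements, the tube's middle and the saddle are within about 2 mm of midway between the shoes.

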